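Centre the sample vial on the balance pan, then tare

TASK

The small wobbly purple-capped vial stands off-centre on the round pan of the balance. With light fingertip taps low on its side, push it along the pan until it stands upright in the middle, wholly inside the printed blue ring, without gripping it, lifting it or tipping it over; only then press the green button on the balance fully down with a fingertip and let it go. Leave the orange-capped vial, the brass weight and the tube rack where they are.

Things in the scene. Friction and masses are not known exactly. Their poses are not given: they have to be found in the camera images.
- vial_center (a point): Purple-capped amber vial, loose, about 90 g, 62 mm tall; point on its axis 31 mm above its underside, z along the axis, up. Foot 24 mm in diameter (lowest 10 mm), straight body 34 mm in diameter from 10 to 42 mm up, then neck and cap 25 mm in diameter. Friction about 0.6 (varies): it slides if pushed within 14 mm of its underside, and tends to rock or tip if pushed higher.
- pan_center (a point): Centre of the upper face of the balance's round flat steel pan, 96 mm in diameter, fixed; the vial stands on it. z up. The face lies 60 mm above the table, 15 mm above the housing. A blue ring, 48 mm inside and 55 mm outside diameter, is printed round this centre. The pan's yaw means nothing.
- tare_top (a point): Centre of the top of the green push button on the housing's front panel, 24 mm in diameter, 66 mm above the table when released, in a black collar 40 mm in diameter whose rim lies 9 mm below the released button top. Pressed straight down.
- tare (a joint): Travel of the green button in m: 0 released, 0.005 fully down (about 4 N); springs back.
- balance: White electronic balance, fixed, 250 mm deep (its x), 180 mm wide (its y), housing 45 mm high. Origin: centre of its underside on the table; its front panel with display and green button faces its -x. The pan's centre lies at x = +55 mm, y = 0 in its frame, the button at x = -85 mm, y = +48 mm.
- spare_center (a point): Orange-capped vial, same shape as the purple-capped one, standing loose on the table beside the balance; point on its axis, 31 mm above its underside. To be left alone.
- weight_center (a point): Brass weight with a knob, loose, 36 mm in diameter, 55 mm tall, standing beside the balance; point on its axis 27 mm up. To be left alone.
- rack_center (a point): Loose white rack holding two rows of purple-capped tubes, 70 x 155 mm, 88 mm tall with the tubes, standing on the other side of the balance; point at its middle, 45 mm up. To be left alone.
Not all that is in view belongs to the job. Leave any turquoise look-alike of the part that bears vial_center alone.

How it is judged:
By the outcome, as a careful person would: the job done as asked, in the order asked, and still so for the second after the job is handed in, with the robot touching nothing.
It also fails if it takes over 45 s, if anything falls off the work surface, if the arm or the gripper's body presses on something with over 40 N, if the wrist force passes 120 N, or if a joint passes its speed limit or range.

ROBOT

A 7-joint arm with a two-finger parallel gripper is mounted at the origin on the work surface. World frame = base frame: x ahead of the robot, y to its left, z up, the work surface at z = 0. Lengths are in m, angles in rad, forces in N, time in s.
With the tool pointing down it reaches from about 0.425 to 0.95 m from the base axis. Payload 16.7 kg.
Tool frame: the origin (TCP) lies midway between the tips of the shut fingers; the grasp point (between the pads) lies 19 mm behind it; z points along the fingers, y is the direction in which the jaws open and shut (so a half turn about z gives the same grasp; the last joint's range is limited). The gripper opens to 94 mm and grips with 3 to 60 N. Pads are 16 mm wide; open, the fingers measure 119 mm over their backs; the gripper's body (75 mm by 177 mm) begins 78 mm behind the grasp point.
Start: joints at [-1.435, 0.426, 0.074, 1.606, -0.034, 1.111, -0.067], TCP at [0.19, 0.648, 0.205] pointing down, gripper open.
Joint ranges: [-2.85, 2.85], [-0.5, 2.14], [-1.23, 1.37], [0.21, 2.46], [-1.02, 4.16], [0.16, 2.05], [-2.73, 2.73]. Speed limits (rad/s): [1.89, 1.89, 2.39, 2.39, 3.01, 3.01, 3.01].

INTERFACE

Orientations are given as [roll, pitch, yaw] about the fixed x, y, z axes, in that order (R = Rz(yaw) Ry(pitch) Rx(roll)).
In Python, from bench import arm, viewer gives the robot as it stands.
- The arm moves only by the tool carry_out, never from a script. Its argument "deltas" is a list of rows, each a list of 7 numbers: the finger opening in mm, from 0 to 94, then the shift along the tool's x, y, z in mm, then the turn, a rotation vector about the tool's x, y, z in degrees. A call has 1 to 8 rows; each row shifts and turns the pose as measured when the row begins, along the tool's axes as they then stand; what a row does not reach is not made up. A row lasts 1/8 s, in which the tool goes at most 62.5 mm and 10.7 degrees, less where a joint would pass 70% of its speed; a pose out of reach is approached as far as the arm can. A call with a gripper value outside its range is refused whole. The fingers move at their own pace and stop on an object; "squeeze" is the grip in N (left out, the last holds). Time passes only in rows, so rows that do not move let the fingers close. It gives the time, the measured TCP pose, the force and the opening at its end, in the units of the state.
- arm.sense(): the state, without advancing time (a new reading comes with each control period).
- viewer.grab_frame(name): name is "scene" or "top" or "wrist"; returns the picture (384x512x3 uint8, red, green, blue); there is no depth.
- viewer.camera_params(name): a dict with "vertical_fov" (degrees; the focal length in pixels is half the picture's height over the tangent of half this angle, whatever the lens; pixels are square), "cx", "cy" (the principal point, pixels), "rvec" (rotation vector, rad) and "tvec" (3), from world to camera coordinates, as OpenCV has them. Camera axes: x right, y down, z forward; pixel columns grow to the right and rows downward; lengths in m; the calibration is good to about 2 mm. The wrist camera is an equidistant fisheye: a pixel r from the principal point sees the ray r / f radians off the axis. A picture is of the moment at which its call begins: read the wrist's pose just before it. camera_params takes no time and is no camera call; for the wrist camera it gives the pose at the moment of the call.
- arm.sign_off(): hands the job in, once; it reports no verdict.
The state is a dict: "clock": time; "joints": joint angles; "joint_vel": joint speeds; "joint_torque": joint torques, N m; "ee_pos": TCP position; "orientation": TCP orientation; "force": force on the tool from outside, world axes, zero at the start; "torque": the same for the moment, N m; "finger_gap": opening from 0.0 (shut) to 1.0 (fully open).
Only numpy, scipy, OpenCV 4.12 (cv2) and the standard library are available. Lean on these libraries where they do the work, as an engineer would, in place of code of your own. Each camera call takes 0.05 s, during which the arm holds its last target. There are 200 camera calls.

## Working session

There is one attempt and no reset: what is moved stays moved. The work goes in short steps, Python scripts to look and compute and a tool call to move; the robot and the scene stay as the last step left them, time stands still between calls to the robot, and variables do not carry over. Pictures are saved under pics/ and viewed, about 8 in all and at most 12, crops included, and the job is handed in when it is done.

Besides the shell and the picture viewer there is one more tool, called as name(argument=value, ...) on one line, values as JSON. carry_out: Moves the arm, as the interface text tells. Its arguments: {"type":"object","properties":{"deltas":{"type":"array","items":{"type":"array","items":{"type":"number"}}},"squeeze":{"type":"number"}},"required":["deltas"]}

```bash
ls; mkdir -p pics; cat > h.py <<'E'
import numpy as np,cv2
from bench import arm,viewer
from scipy.spatial.transform import Rotation as Rn
def ray(p,u,v,fish=False):
    f=192/np.tan(np.radians(p["vertical_fov"])/2)
    x,y=(u-p["cx"])/f,(v-p["cy"])/f
    if fish:
        r=np.hypot(x,y); s=np.sin(r)/r if r>1e-9 else 1
        d=np.array([x*s,y*s,np.cos(r)])
    else: d=np.array([x,y,1.])
    R=cv2.Rodrigues(np.array(p["rvec"],float))[0]; t=np.array(p["tvec"],float).ravel()
    return -R.T@t, R.T@d/np.linalg.norm(d)
def onz(p,u,v,z,fish=False):
    o,d=ray(p,u,v,fish); return o+d*(z-o[2])/d[2]
def two(a,b):
    (o1,d1),(o2,d2)=a,b
    s=np.linalg.lstsq(np.c_[d1,-d2],o2-o1,rcond=None)[0]
    p,q=o1+s[0]*d1,o2+s[1]*d2
    return (p+q)/2,np.linalg.norm(p-q)
def save(n,im): cv2.imwrite("pics/"+n+".png",im[:,:,::-1])
E
python3 - <<'E'
from h import *
s=arm.sense();print({k:np.round(s[k],3) for k in("clock","ee_pos","orientation","force","finger_gap")})
a=viewer.grab_frame("scene");b=viewer.grab_frame("top");c=viewer.grab_frame("wrist")
np.savez("f0.npz",a=a,b=b,c=c)
for n in("scene","top","wrist"):print(n,viewer.camera_params(n))
save("s0",a);save("t0",b);save("w0",c)
E
```

```text
pics
{'clock': np.float64(0.0), 'ee_pos': array([0.19 , 0.647, 0.205]), 'orientation': array([-3.14 ,  0.   ,  2.856]), 'force': array([-0.25 , -0.782,  0.218]), 'finger_gap': np.float64(0.997)}
scene {'vertical_fov': 44.298465634470865, 'cx': 259.6438407072444, 'cy': 190.95559631209343, 'rvec': array([ 1.98209202,  1.43852639, -0.61802062]), 'tvec': array([-0.2572819 , -0.32781122,  1.4211892 ])}
top {'vertical_fov': 44.86745998624595, 'cx': 248.6834457667011, 'cy': 190.75914932706067, 'rvec': array([ 2.13891234, -2.1499427 ,  0.11535927]), 'tvec': array([0.0823223 , 0.60331764, 1.03531705])}
wrist {'vertical_fov': 65.70646984690485, 'cx': 251.0608834058372, 'cy': 189.416842997247, 'rvec': array([-2.33131314, -1.74278197, -0.24241387]), 'tvec': array([-0.67455257, -0.02712503,  0.39120398])}
```

View pics/s0.png

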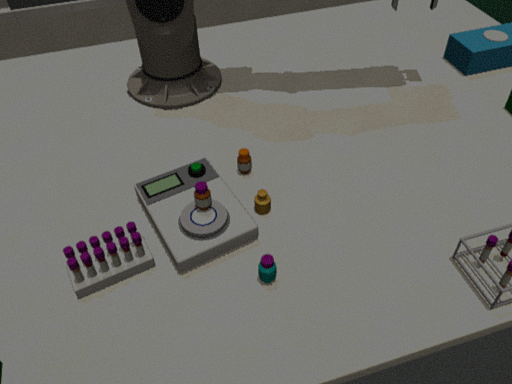

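View pics/t0.png

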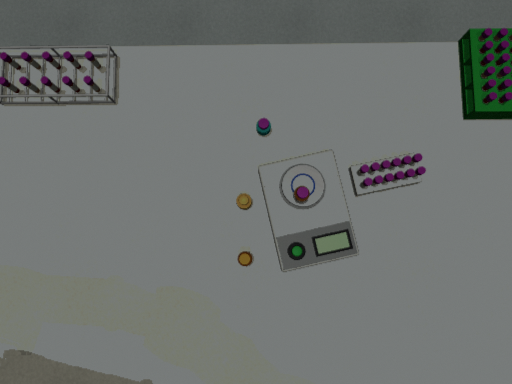

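The purple-capped target stands on the pan at scene (202,195) and top (302,192). Possible confusions:
- The turquoise vial with a purple cap, scene (267,265), top (264,126).
- The orange-capped spare, scene (244,160), top (245,259).
- The rack tubes, scene (105,245), top (390,170), plus the tubes in the far racks.

I choose the amber vial on the pan. Next I measure it and check it in a close crop.

```bash
python3 - <<'E'
from h import *
F=np.load("f0.npz");S=viewer.camera_params("scene");T=viewer.camera_params("top")
def blobs(im,lo,hi,box,mn=8):
    h=cv2.cvtColor(im,cv2.COLOR_RGB2HSV);m=cv2.inRange(h,lo,hi);k=np.zeros_like(m);x0,y0,x1,y1=box;k[y0:y1,x0:x1]=m[y0:y1,x0:x1]
    n,_,st,c=cv2.connectedComponentsWithStats(k);return [(st[i,4],*np.round(c[i],1)) for i in range(1,n) if st[i,4]>=mn]
P=((135,100,40),(165,255,255));G=((50,120,40),(75,255,255));B=((110,100,40),(130,255,255))
for n,c in(("purple",P),("green",G),("blue",B)):
    print(n,"S",blobs(F["a"],*c,(130,150,260,260)),"T",blobs(F["b"],*c,(255,145,350,275)))
for n,k,(x0,y0,x1,y1) in(("a","sc",(130,140,290,290)),("b","tc",(230,110,370,280))):
    pass
A=cv2.resize(F["a"][145:285,130:290],None,fx=2.5*1,fy=2.5,interpolation=cv2.INTER_CUBIC)
Bm=cv2.resize(F["b"][140:280,230:390],None,fx=2.5,fy=2.5,interpolation=cv2.INTER_CUBIC)
im=np.hstack([A,Bm]);save("crop0",np.clip(im.astype(float)*1.5,0,255).astype(np.uint8))
E
```

```text
purple S [(np.int32(95), np.float64(200.5), np.float64(185.6)), (np.int32(31), np.float64(131.7), np.float64(224.9)), (np.int32(62), np.float64(134.8), np.float64(234.9))] T [(np.int32(110), np.float64(302.3), np.float64(192.2))]
green S [(np.int32(72), np.float64(195.7), np.float64(166.5))] T [(np.int32(92), np.float64(296.5), np.float64(250.7))]
blue S [(np.int32(29), np.float64(212.6), np.float64(216.7)), (np.int32(25), np.float64(192.0), np.float64(216.2))] T [(np.int32(60), np.float64(302.6), np.float64(182.1))]
```

View pics/crop0.png

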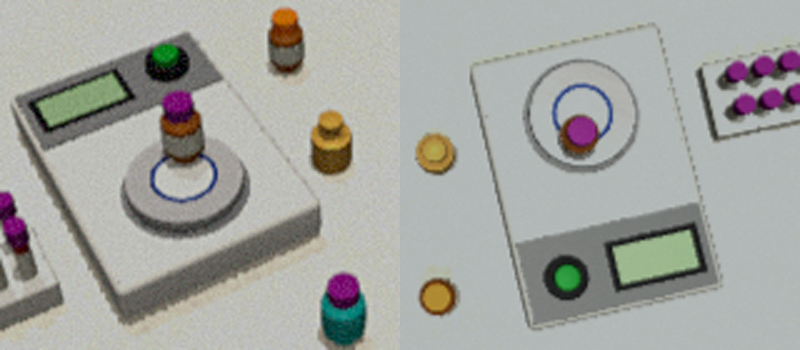

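The crop confirms the choice: the amber vial with the purple cap stands on the pan's near (button) side, overlapping the ring. Now the positions.

```bash
python3 - <<'E'
from h import *
from scipy.optimize import least_squares
F=np.load("f0.npz");S=viewer.camera_params("scene");T=viewer.camera_params("top")
def cf(im,p,box,z,lo=(105,90,30)):
    h=cv2.cvtColor(im,cv2.COLOR_RGB2HSV);m=cv2.inRange(h,lo,(130,255,255));x0,y0,x1,y1=box
    v,u=np.nonzero(m[y0:y1,x0:x1]);q=np.array([onz(p,a+x0,b+y0,z)[:2] for a,b in zip(u,v)])
    r=least_squares(lambda c:np.hypot(*(q-c[:2]).T)-c[2],[*q.mean(0),.026],loss="soft_l1",f_scale=.002)
    return r.x,len(q),np.sqrt((r.fun**2).mean())
print("ring top",cf(F["b"],T,(280,165,325,205),.06));print("ring scene",cf(F["a"],S,(175,195,235,240),.06))
print("cap",two(ray(S,200.5,185.6),ray(T,302.3,192.2)))
print("btn",two(ray(S,195.7,166.5),ray(T,296.5,250.7)),"onz",onz(T,296.5,250.7,.065),onz(S,195.7,166.5,.065))
print("cap onz .12 T",onz(T,302.3,192.2,.120))
def r2(n,a,b): print(n,two(ray(S,*a),ray(T,*b)))
r2("spare",(244,153),(245,259));r2("weight",(262,194),(244.5,201));
# balance yaw from top corners (crop scale 2.5, offset 230,140)
for u,v in((659,25),(472,66),(530,328),(720,287)): print(onz(T,230+(u-400)/2.5,140+v/2.5,.045))
E
```

```text
ring top (array([ 0.61332255, -0.043551  ,  0.02563604]), 62, np.float64(0.0007809246800551932))
ring scene (array([ 0.61039634, -0.04257373,  0.02591869]), 63, np.float64(0.0008131094301273595))
cap (array([ 0.58925441, -0.03655504,  0.12188025]), np.float64(0.00021188700626159466))
btn (array([ 0.4658963 , -0.02665694,  0.06410444]), np.float64(0.00041061684876983245)) onz [ 0.46585937 -0.02678821  0.065     ] [ 0.4669603 -0.0265683  0.065    ]
cap onz .12 T [ 0.58947332 -0.0368372   0.12      ]
spare (array([0.44828076, 0.08923223, 0.05721167]), np.float64(0.003261979170733452))
weight (array([0.57962848, 0.09054722, 0.04741424]), np.float64(0.0037479895546989076))
[ 0.69705252 -0.11813198  0.045     ]
[0.65980089 0.05546463 0.045     ]
[0.42031101 0.00490654 0.045     ]
[ 0.4562113  -0.16627124  0.045     ]
```

carry_out(deltas=[[0, -40, -40, 0, 0, 0, 0], [0, -40, -40, 0, 0, 0, 0], [0, -40, -40, 0, 0, 0, 0], [0, -40, -40, 0, 0, 0, 0], [0, -40, -40, 0, 0, 0, 0], [0, -40, -40, 0, 0, 0, 0], [0, -40, -40, 0, 0, 0, 0], [0, -40, -40, 0, 0, 0, 0]])

```text
clock: 1.15
ee_pos: [0.4106, 0.2406, 0.2035]
orientation: [-3.14, -0.001, 2.862]
force: [1.6, -0.1, 0.5]
finger_gap: 0.184
```

```bash
cat >> h.py <<'E'
def to(x,y,z):
    s=arm.sense();R=Rn.from_euler("xyz",s["orientation"]).as_matrix()
    print("t",round(float(s["clock"]),2),"pos",np.round(s["ee_pos"],4),"rpy",np.round(s["orientation"],3),"F",np.round(s["force"],2),"gap",round(float(s["finger_gap"]),3))
    print("delta mm",np.round(R.T@(np.array([x,y,z])-s["ee_pos"])*1000,1))
E
python3 -c "
from h import *
to(.54,-.023,.205)"
```

```text
t 1.15 pos [0.4106 0.2406 0.2035] rpy [-3.140e+00 -1.000e-03  2.862e+00] F [ 1.59 -0.08  0.53] gap 0.184
delta mm [-197.1 -217.7   -1.3]
```

carry_out(deltas=[[0, -40, -43, 0, 0, 0, 0], [0, -40, -43, 0, 0, 0, 0], [0, -40, -43, 0, 0, 0, 0], [0, -40, -43, 0, 0, 0, 0], [0, -25, -38, 0, 0, 0, 0], [0, -8, -5, 0, 0, -10, 0], [0, 0, 0, 0, 0, -10, 0], [0, 0, 0, 0, 0, 0, 0]])

```text
clock: 2.15
ee_pos: [0.5402, -0.0348, 0.2024]
orientation: [-3.139, 0.357, 2.856]
force: [0.2, 1.2, -0.1]
finger_gap: 0.005
```

```bash
python3 - <<'E'
from h import *
to(.546,-.025,.12)
p=viewer.camera_params("wrist");c=viewer.grab_frame("wrist");print(p);np.save("w1.npy",c);save("w1",c)
E
```

```text
t 2.15 pos [ 0.5402 -0.0348  0.2024] rpy [-3.139  0.357  2.856] F [ 0.16  1.22 -0.11] gap 0.005
delta mm [26.1 11.2 78.1]
{'vertical_fov': 65.70646984690485, 'cx': 251.0608834058372, 'cy': 189.416842997247, 'rvec': array([-2.07303143, -1.54877831, -0.50561119]), 'tvec': array([-0.11947511, -0.5173559 ,  0.04520444])}
```

View pics/w1.png

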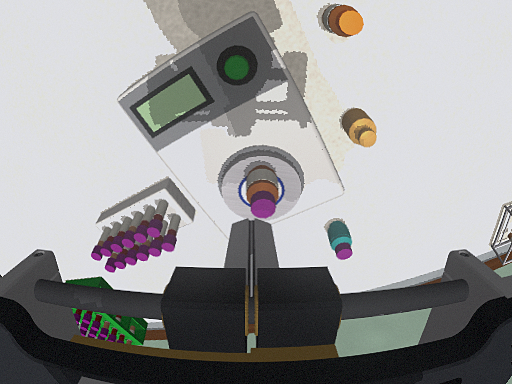

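The wrist view shows the fingertips at (250,222), the purple cap at (263,208), the ring around (262,190) and the button at (236,67). I'll get a second measurement from it.

```bash
python3 - <<'E'
from h import *
from scipy.optimize import least_squares
c=np.load("w1.npy");p=viewer.camera_params("wrist");h=cv2.cvtColor(c,cv2.COLOR_RGB2HSV)
def ctr(m,x0,y0,x1,y1):
    v,u=np.nonzero(m[y0:y1,x0:x1]);return u+x0,v+y0
u,v=ctr(cv2.inRange(h,(135,100,40),(170,255,255)),240,190,290,225)
print("cap px",u.mean(),v.mean(),len(u),[onz(p,u.mean(),v.mean(),z,True) for z in(.118,.122)])
u,v=ctr(cv2.inRange(h,(105,90,30),(130,255,255)),225,160,300,215)
q=np.array([onz(p,a,b,.06,True)[:2] for a,b in zip(u,v)])
print(least_squares(lambda c:np.hypot(*(q-c[:2]).T)-c[2],[*q.mean(0),.026],loss="soft_l1",f_scale=.002).x,len(q))
u,v=ctr(cv2.inRange(h,(50,120,40),(75,255,255)),210,40,260,95);print("btn",onz(p,u.mean(),v.mean(),.066,True),len(u))
to(.551,-.028,.12);print(ray(p,0,0,True)[0])
E
```

```text
cap px 262.63563829787233 207.62234042553192 376 [array([ 0.59281038, -0.03833219,  0.118     ]), array([ 0.58956559, -0.03757713,  0.122     ])]
[ 0.61431767 -0.04438526  0.02593611] 141
btn [ 0.46553299 -0.02711961  0.066     ] 461
t 2.2 pos [ 0.5417 -0.0347  0.2033] rpy [-3.139  0.356  2.856] F [0.7  0.15 0.28] gap 0.002
delta mm [22.5  9.3 80.5]
[0.409974   0.00421354 0.34339113]
```

carry_out(deltas=[[0, 8, 9, 26, 0, 0, 0], [0, 8, 0, 27, 0, 0, 0], [0, 7, 0, 27, 0, 0, 0], [0, 0, 0, 0, 0, 0, 0]])

```text
clock: 2.7
ee_pos: [0.5554, -0.0274, 0.1206]
orientation: [-3.139, 0.355, 2.856]
force: [0.3, -0.3, 0.1]
finger_gap: 0.005
```

```bash
python3 -c "
from h import *
to(.546,-.0245,.069)"
```

```text
t 2.7 pos [ 0.5554 -0.0274  0.1206] rpy [-3.139  0.355  2.856] F [ 0.29 -0.31  0.1 ] gap 0.005
delta mm [27.1  0.2 45. ]
```

carry_out(deltas=[[0, 14, 0, 15, 0, 0, 0], [0, 10, 0, 18, 0, 0, 0], [0, 5, 0, 13, 0, 0, 0], [0, 0, 0, 0, 0, 0, 0]])

```text
clock: 3.2
ee_pos: [0.5492, -0.0244, 0.0701]
orientation: [-3.14, 0.356, 2.854]
force: [-0.1, 0.1, -0.6]
finger_gap: 0.008
```

```bash
python3 - <<'E'
from h import *
to(.5655,-.03,.069)
a=viewer.grab_frame("scene");b=viewer.grab_frame("top");c=viewer.grab_frame("wrist")
im=np.hstack([cv2.resize(a[145:265,150:270],(400,400),interpolation=cv2.INTER_CUBIC),cv2.resize(c[110:260,180:330],(400,400),interpolation=cv2.INTER_CUBIC)])
save("c2",np.clip(im*1.4,0,255).astype(np.uint8))
E
```

```text
t 3.2 pos [ 0.5492 -0.0244  0.0701] rpy [-3.14   0.356  2.854] F [-0.13  0.06 -0.61] gap 0.008
delta mm [-15.8  -0.8   7. ]
```

View pics/c2.png

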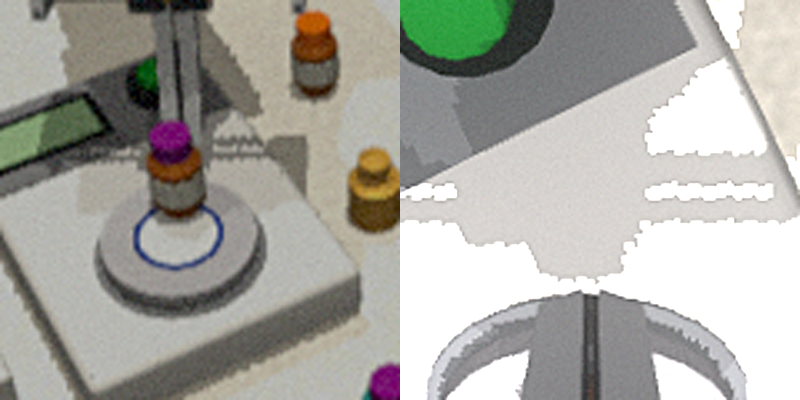

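carry_out(deltas=[[0, -2.6, 0, 1.5, 0, 0, 0], [0, -2.6, 0, 1.5, 0, 0, 0], [0, -2.8, 0, 1, 0, 0, 0], [0, -2.8, 0, 1, 0, 0, 0], [0, 0, 0, 0, 0, 0, 0]])

```text
clock: 3.98
ee_pos: [0.5628, -0.0277, 0.0715]
orientation: [3.14, 0.36, 2.853]
force: [-0.3, 0.2, 0.7]
finger_gap: 0.01
```

```bash
cat >> h.py <<'E'
def cap():
    r=[]
    for n,(x0,y0,x1,y1) in(("scene",(180,170,235,215)),("top",(285,168,325,208))):
        h=cv2.cvtColor(viewer.grab_frame(n),cv2.COLOR_RGB2HSV);m=cv2.inRange(h,(135,100,40),(165,255,255))
        v,u=np.nonzero(m[y0:y1,x0:x1]);p=viewer.camera_params(n)
        if len(u)>5: r.append(ray(p,u.mean()+x0,v.mean()+y0)); print(n,len(u),np.round([u.mean()+x0,v.mean()+y0],1),np.round(onz(p,u.mean()+x0,v.mean()+y0,.121),4))
        else: print(n,"hidden")
    if len(r)==2: print("cap",two(*r))
E
python3 -c "
from h import *
to(.590,-.037,.069);cap()"
```

```text
t 3.98 pos [ 0.5628 -0.0277  0.0715] rpy [3.14  0.36  2.853] F [-0.34  0.22  0.66] gap 0.01
delta mm [-26.1  -1.2  12.5]
scene 109 [200.6 186.3] [ 0.5904 -0.0366  0.121 ]
top 108 [302.2 192.3] [ 0.5891 -0.0365  0.121 ]
cap (array([ 0.58928907, -0.03651813,  0.11993848]), np.float64(0.00015552295775391408))
```

carry_out(deltas=[[0, 1.1, 0, 2.8, 0, 0, 0], [0, 0, 0, 0, 0, 0, 0], [0, 0, 0, 0, 0, 0, 0]])

```text
clock: 4.45
ee_pos: [0.5622, -0.0275, 0.068]
orientation: [3.141, 0.359, 2.853]
force: [0.6, -0.1, 0.2]
finger_gap: 0.005
```

```bash
python3 -c "
from h import *
for i in range(3): to(.590,-.037,.069); viewer.grab_frame('top')"
```

```text
t 4.45 pos [ 0.5622 -0.0275  0.068 ] rpy [3.141 0.359 2.853] F [ 0.62 -0.15  0.23] gap 0.005
delta mm [-27.9  -1.2   9.4]
t 4.5 pos [ 0.5621 -0.0275  0.068 ] rpy [3.141 0.359 2.853] F [-0.15 -0.29  0.97] gap 0.004
delta mm [-27.9  -1.2   9.4]
t 4.55 pos [ 0.5622 -0.0275  0.0681] rpy [3.141 0.359 2.853] F [-0.43 -0.29  0.07] gap 0.006
delta mm [-27.8  -1.2   9.5]
```

carry_out(deltas=[[0, -2.8, -0.2, 1.1, 0, 0, 0], [0, -2.8, -0.2, 1.1, 0, 0, 0], [0, -2.8, -0.2, 1.1, 0, 0, 0], [0, -2.8, 0, 1.1, 0, 0, 0], [0, 0, 0, 0, 0, 0, 0]])

```text
clock: 5.22
ee_pos: [0.5745, -0.0319, 0.068]
orientation: [3.14, 0.359, 2.853]
force: [-0.4, -0.9, 0.0]
finger_gap: 0.004
```

```bash
python3 -c "
from h import *
to(.590,-.037,.068);cap()"
```

```text
t 5.22 pos [ 0.5745 -0.0319  0.068 ] rpy [3.14  0.359 2.853] F [-0.42 -0.95  0.04] gap 0.004
delta mm [-15.3  -0.5   5.7]
scene 103 [200.2 189.7] [ 0.5993 -0.0395  0.121 ]
top 107 [303.6 187.9] [ 0.5986 -0.0396  0.121 ]
cap (array([ 0.59873334, -0.03951803,  0.12043948]), np.float64(0.00023087883720839049))
```

carry_out(deltas=[[0, -2.8, 0, 1.1, 0, 0, 0], [0, -2.8, 0, 1.1, 0, 0, 0], [0, -2.8, 0, 1.1, 0, 0, 0], [0, 0, 0, 0, 0, 0, 0]])

```text
clock: 5.82
ee_pos: [0.5835, -0.0344, 0.0678]
orientation: [3.141, 0.359, 2.853]
force: [0.0, -1.0, 0.4]
finger_gap: 0.004
```

```bash
python3 -c "
from h import *
to(.590,-.037,.068);cap()"
```

```text
t 5.83 pos [ 0.5835 -0.0344  0.0678] rpy [3.141 0.359 2.853] F [ 0.01 -0.95  0.42] gap 0.004
delta mm [-6.6 -0.6  2.2]
scene 112 [200.  193.2] [ 0.6087 -0.0418  0.121 ]
top 109 [304.5 183.6] [ 0.6078 -0.0418  0.121 ]
cap (array([ 0.60792916, -0.04176531,  0.12027463]), np.float64(0.00017781017538775625))
```

carry_out(deltas=[[0, -2.1, 0, 0.8, 0, 0, 0], [0, -2.1, 0, 0.8, 0, 0, 0], [0, 0, 0, 0, 0, 0, 0], [0, 10, 0, -4, 0, 0, 0], [0, 15, 0, -6, 0, 0, 0], [0, 0, 0, -30, 0, 0, 0], [0, 0, 0, -30, 0, 0, 0], [0, 0, 0, 0, 0, 0, 0]])

```text
clock: 6.92
ee_pos: [0.5371, -0.0214, 0.1246]
orientation: [3.141, 0.356, 2.853]
force: [-0.1, 1.0, -0.5]
finger_gap: 0.004
```

```bash
python3 - <<'E'
from h import *
to(.5,-.027,.14);cap()
a=viewer.grab_frame("scene");b=viewer.grab_frame("top");np.savez("f3.npz",a=a,b=b)
im=np.hstack([cv2.resize(a[165:245,165:245],(400,400),interpolation=cv2.INTER_CUBIC),cv2.resize(b[145:225,265:345],(400,400),interpolation=cv2.INTER_CUBIC)])
save("c3",np.clip(im*1.4,0,255).astype(np.uint8))
E
```

```text
t 6.92 pos [ 0.5371 -0.0214  0.1246] rpy [3.141 0.356 2.853] F [-0.07  1.04 -0.47] gap 0.004
delta mm [ 26.4 -15.9 -26.3]
scene 108 [200.1 194.9] [ 0.6133 -0.0427  0.121 ]
top 111 [305.2 181.4] [ 0.6125 -0.0433  0.121 ]
cap (array([ 0.61268776, -0.0429939 ,  0.12048258]), np.float64(0.0007484436470178797))
```

View pics/c3.png

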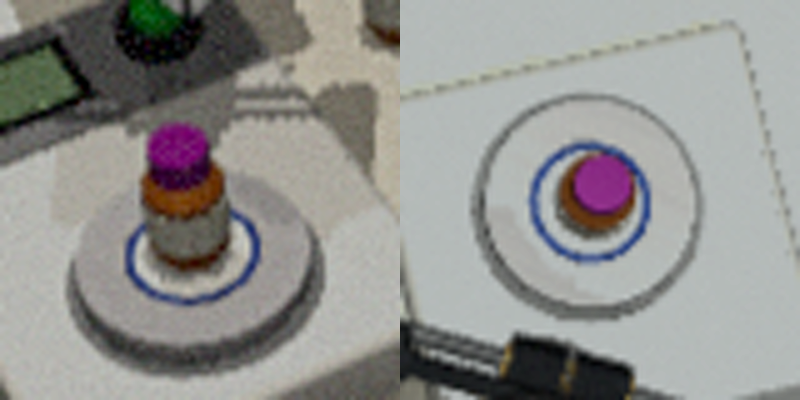

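The vial is upright and inside the ring: the top crop shows the ring clear all round the foot at (590,200), and the cap is within about 1 mm of the measured centre. Next I straighten the tool and go above the button.

carry_out(deltas=[[0, 10, 0, -4, 0, 10, 0], [0, 20, 0, 0, 0, 10.4, 0], [0, 20, 0, 0, 0, 0, 0], [0, 15, 0, 0, 0, 0, 0], [0, 0, 0, 0, 0, 0, 0]])

```text
clock: 7.75
ee_pos: [0.4693, -0.0022, 0.1153]
orientation: [-3.138, -0.016, 2.855]
force: [0.7, 0.7, 0.1]
finger_gap: 0.0
```

```bash
python3 -c "
from h import *
to(.466,-.027,.075)"
```

```text
t 7.75 pos [ 0.4693 -0.0022  0.1153] rpy [-3.138 -0.016  2.855] F [0.69 0.73 0.12] gap 0.0
delta mm [ -4.5 -24.6  40.3]
```

carry_out(deltas=[[0, -2, -12, 0, 0, -0.9, 0], [0, -2, -13, 0, 0, 0, 0], [0, 0, 0, 16, 0, 0, 0], [0, 0, 0, 16, 0, 0, 0], [0, 0, 0, 0, 0, 0, 0]])

```text
clock: 8.38
ee_pos: [0.4667, -0.0313, 0.0839]
orientation: [-3.14, 0.006, 2.855]
force: [0.4, 0.2, 0.4]
finger_gap: 0.007
```

```bash
python3 -c "
from h import *
to(.466,-.027,.066);cap()"
```

```text
t 8.38 pos [ 0.4667 -0.0313  0.0839] rpy [-3.14   0.006  2.855] F [0.36 0.16 0.38] gap 0.007
delta mm [ 2.   4.  17.9]
scene 96 [200. 195.] [ 0.6134 -0.0429  0.121 ]
top 110 [305.1 181.4] [ 0.6125 -0.0432  0.121 ]
cap (array([ 0.61264745, -0.04304288,  0.12027855]), np.float64(0.0004609067893377488))
```

carry_out(deltas=[[0, 2, 4, 8, 0, 0, 0], [0, 0, 0, 8, 0, 0, 0], [0, 0, 0, 0, 0, 0, 0]])

```text
clock: 8.85
ee_pos: [0.4674, -0.0262, 0.0687]
orientation: [-3.141, 0.009, 2.855]
force: [0.3, -0.9, 0.8]
finger_gap: 0.007
```

carry_out(deltas=[[0, 0, 0, 2.5, 0, 0, 0], [0, 0, 0, 2.5, 0, 0, 0], [0, 0, 0, 0, 0, 0, 0]])

```text
clock: 9.22
ee_pos: [0.4676, -0.0263, 0.0636]
orientation: [-3.142, 0.009, 2.855]
force: [-0.6, 0.9, 2.2]
finger_gap: 0.006
```

carry_out(deltas=[[0, 0, 0, 2.5, 0, 0, 0], [0, 0, 0, 1.5, 0, 0, 0], [0, 0, 0, 0, 0, 0, 0]])

```text
clock: 9.6
ee_pos: [0.4678, -0.0262, 0.061]
orientation: [3.14, 0.009, 2.855]
force: [-7.3, 0.5, 18.8]
finger_gap: 0.003
```

The force jumped to 19 N at z = 61 mm, which is the end stop, so the button is fully down. I release it.

carry_out(deltas=[[0, 0, 0, 0, 0, 0, 0], [0, 0, 0, -10, 0, 0, 0], [0, 0, 0, -20, 0, 0, 0], [0, 0, 0, -40, 0, 0, 0], [0, 0, 0, -40, 0, 0, 0], [0, 0, 0, 0, 0, 0, 0], [0, 0, 0, 0, 0, 0, 0]])

```text
clock: 10.48
ee_pos: [0.4664, -0.0267, 0.1758]
orientation: [3.14, 0.009, 2.854]
force: [-0.7, -0.2, -0.3]
finger_gap: 0.011
```

```bash
python3 - <<'E'
from h import *
to(.466,-.027,.066);cap()
a=viewer.grab_frame("scene");c=viewer.grab_frame("wrist")
im=np.hstack([cv2.resize(a[140:290,60:290],(460,300),interpolation=cv2.INTER_CUBIC),cv2.resize(c[84:384,106:406],(300,300))])
save("c4",np.clip(im*1.3,0,255).astype(np.uint8))
E
```

```text
t 10.47 pos [ 0.4664 -0.0267  0.1758] rpy [3.14  0.009 2.854] F [-0.67 -0.23 -0.26] gap 0.011
delta mm [  1.3  -0.6 109.8]
scene 99 [200.1 195. ] [ 0.6136 -0.0428  0.121 ]
top 110 [305.1 181.4] [ 0.6125 -0.0432  0.121 ]
cap (array([ 0.61268246, -0.0429733 ,  0.12014033]), np.float64(0.0006299718507675157))
```

View pics/c4.png

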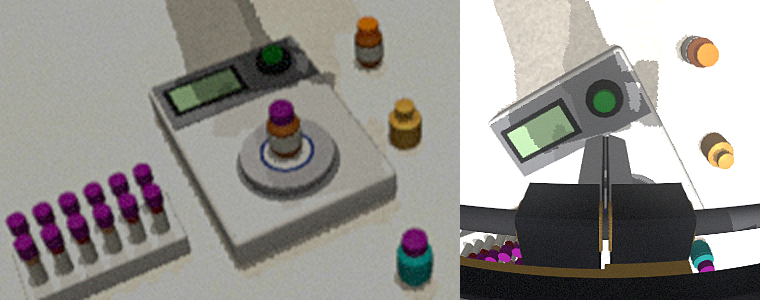

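The vial stands upright inside the ring at (285,150). The button is released, and the spare vial, weight and rack look undisturbed.

```bash
python3 -c "
from h import *
print(arm.sign_off())"
```

```text
the job is handed in; nothing more can be done
None
```

I pushed the purple-capped vial about 24 mm along the pan, in light steps low on its side with the shut, tilted fingertips. I then pressed the green button fully down, released it and handed the job in at about 10.5 s.

- **Vial:** it stands upright, with its cap still at its full height of 120 mm. Its axis is at (0.6127, -0.0430) m. The ring centre measured (0.613, -0.044) from the top camera and (0.614, -0.044) from the wrist camera, so it is within about 1.5 mm. The scene camera alone put the ring centre about 3 mm nearer the robot; even then the 34 mm body lies inside the ring.
- **Button:** the force rose to about 19 N at z = 61 mm, which is the end stop, so the button was fully down. I judged its release from the fingers lifting clear and the last picture; I did not measure the button's travel.
- **The rest:** in the last picture the orange-capped vial, brass weight, rack and turquoise vial look unmoved. I did not measure them again. The gripper ended about 110 mm above the button, touching nothing.

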